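Close up a strand on the bead board

ROBOT

A 6-joint arm with a two-finger parallel gripper is mounted at the origin on the work surface. World frame = base frame: x ahead of the robot, y to its left, z up, the work surface at z = 0. Lengths are in mm, angles in rad, forces in N, time in s.
With the tool pointing down it reaches from about 275 to 1000 mm from the base axis. Payload 8.4 kg.
Tool frame: the origin (TCP) lies on the mounting face of the last link; the fingertips stand 173 mm ahead of it and the grasp point (between the pads) lies 155 mm ahead of it; z points along the fingers, y is the line along which they close (so a half turn about z gives the same grasp; the last joint's range is limited). The gripper opens to 85 mm and grips with 20 to 120 N. Pads are 22 mm wide; open, the fingers measure 114 mm over their backs; the gripper's body (76 mm by 85 mm) begins 54 mm behind the grasp point. The pads swing forward as they close: fully open they stand 13 mm farther back than shut.
Start: joints at [1.329, 0.353, 1.633, -0, 1.155, -0.002], TCP at [148.441, 607.12, 404.681] pointing down, gripper open.
Joint ranges: [-2.63, 2.63], [-0.92, 2.1], [0.06, 2.66], [-1.3, 4.44], [0, 2.69], [-3.02, 3.02]. Speed limits (rad/s): [2.22, 2.22, 2.79, 3.14, 3.14, 3.14].

INTERFACE

Orientations are given as [roll, pitch, yaw] about the fixed x, y, z axes, in that order (R = Rz(yaw) Ry(pitch) Rx(roll)).
In Python, from rig import r gives the robot as it stands.
- The arm moves only by the tool apply_moves, never from a script. Its argument "deltas" is a list of rows, each an object with "claw": the gripper command: -1 is fully open, 1 is shut, values between are in proportion; "delta_pos": the shift along the tool's x, y, z in cm, a list of three; "yaw": the turn about the tool's z in rad. In form: [{"claw": claw, "delta_pos": [tx, ty, tz], "yaw": yaw}, ...]. A call has 1 to 8 rows; each row shifts and turns the commanded pose from where the row before left it, along the tool's axes as they then stand; what a row does not reach is not made up. A row lasts 1/8 s, in which the tool goes at most 62.5 mm and 10.7 degrees, less where a joint would pass 70% of its speed; a pose out of reach is approached as far as the arm can. A call with a gripper value outside its range is refused whole. The fingers move at their own pace and stop on an object; "grip_force" is the grip in N (left out, the last holds). Time passes only in rows, so rows that do not move let the fingers close. It gives the time, the measured TCP pose, the force, the opening and the grip force at its end, in the units of the state.
- r.sense(): the state, without advancing time (a new reading comes with each control period).
- r.grab_frame(name): name is "side" or "top"; returns a dict with "img" (400x640x3 uint8, blue, green, red), "z_map" (400x640 float32, mm along the optical axis (not along the pixel's ray), 0 where there is no reading), "fx", "fy", "cx", "cy" (pixels), "dist" ([k1, k2, p1, p2, k3] as OpenCV has them; the pictures are not rectified), "eye" and "rotation" of the camera in the world. Camera axes: x right, y up, looking along -z (the intrinsics and any distortion apply to the point x, -y, -z); pixel columns grow to the right and rows downward; lengths in mm; the calibration is good to about 2 mm. A picture is of the moment at which its call begins.
- r.sign_off(): hands the job in; it is judged then, once.
The state is a dict: "clock": time; "qpos": joint angles; "qvel": joint speeds; "joint_efforts": joint torques, N m; "eef_pos": TCP position; "tcp_rot": TCP orientation; "contact_force": force on the tool from outside, world axes, zero at the start; "wrist_torque": the same for the moment, N m; "opening": opening from 0.0 (shut) to 1.0 (fully open); "grasp_force": force on a finger pad.
Only numpy, scipy, OpenCV 4.12 (cv2) and the standard library are available. Lean on these libraries where they do the work, as an engineer would, in place of code of your own. Each camera call takes 0.05 s, during which the arm holds its last target. There are 200 camera calls.

TASK

The four round copper beads laid out in the curved channel of the grey bead board have drifted apart. Run a fingertip lightly along the channel, round the bend, from the end where the flat tongue half of the clasp lies, sliding the beads ahead of it until all four sit close together, with no gaps, against the box half of the clasp at the other end. Do not pinch, lift or jam any of them, and leave the two clasp halves and everything else on the bench where they are.

Things in the scene. Friction and masses are not known exactly. Their poses are not given: they have to be found in the camera images.
- bead_board: Grey bead board, fixed, 236 x 204 mm, one end square, one round, with a U-shaped channel 26 mm wide, 10 mm deep: floor 5 mm, rim 15 mm above the bench. Straight legs along x at y = +-75 mm, from x = -120 to 0 mm, joined by a half circle of centre-line radius 75 mm about the origin. Origin: on the underside, at the bend's centre; x points to the bend's crown, z up.
- bend_crown (a point): Point on the channel's centre line at the crown of the bend, at rim height, 75 mm from the board's origin along its x. The board's outer border (14 mm wide) and the walls of the shallow parts compartments inside the U (channel side walls 8 mm thick) are level with the rim.
- leg_end_left (a point): Closed end of the channel's leg on the board's +y side: on the centre line (board x = -120, y = +75 mm), at rim height, at the face of the end wall.
- leg_end_right (a point): Closed end of the channel's leg on the board's -y side: on the centre line (board x = -120, y = -75 mm), at rim height, at the face of the end wall.
- bead1: Hollow round copper bead, 22 mm in diameter, about 18 g, loose on the channel's floor, standing 12 mm above the rim; it moves easily and stops within a few mm when no longer pushed, but can jam if pushed into a channel wall instead of along it. Origin: its centre, 1 mm above the rim. The four are alike and cannot pass one another. This one starts on the board's +y leg, nearer its closed end.
- bead2: Hollow round copper bead, 22 mm in diameter, about 18 g, loose on the channel's floor, standing 12 mm above the rim; it moves easily and stops within a few mm when no longer pushed, but can jam if pushed into a channel wall instead of along it. Origin: its centre, 1 mm above the rim. The four are alike and cannot pass one another. This one starts on the +y leg, near the bend.
- bead3: Hollow round copper bead, 22 mm in diameter, about 18 g, loose on the channel's floor, standing 12 mm above the rim; it moves easily and stops within a few mm when no longer pushed, but can jam if pushed into a channel wall instead of along it. Origin: its centre, 1 mm above the rim. The four are alike and cannot pass one another. This one starts near the crown of the bend.
- bead4: Hollow round copper bead, 22 mm in diameter, about 18 g, loose on the channel's floor, standing 12 mm above the rim; it moves easily and stops within a few mm when no longer pushed, but can jam if pushed into a channel wall instead of along it. Origin: its centre, 1 mm above the rim. The four are alike and cannot pass one another. This one starts on the -y leg.
- clasp_box: Box half of the clasp: a copper block 18 x 18 mm and 17 mm high, loose, standing against (0 to 3 mm from) the closed end of one of the two legs and rising 7 mm above the rim. It may be in either leg. Origin: centre of its underside, 9 mm from the face that meets the beads.
- clasp_tongue: Tongue half of the clasp: a flat copper plate 23 mm long, 14 mm wide and 4 mm thick, loose, lying on the floor at the closed end of the other leg, wholly below the rim, so that fingertips just above the rim pass over it. Origin: on its underside, near its middle (its ends are 10 and 13 mm away).
- barrel_bead: Spare copper barrel bead, 18 mm long and 14 mm in diameter, lying in a compartment of the board inside the U. Origin: under its middle as built, 7 mm from its axis; it may have rolled.
- ring_blank: Copper ring, 23 mm outside diameter, 4 mm high, lying flat in a compartment of the board. Origin: centre of its underside.
- end_cone: Small brass end cone, 19 mm in diameter, 17 mm high, standing in the half-round compartment of the board. Origin: centre of its underside.
- pliers: Flat-nose pliers with red grips, 155 mm long and 12 mm high, lying beside the board's +y side. Origin: on the bench under the body, 20 mm from the joint towards the handles.
- findings_jar: Clear jar with a steel cap, 44 mm in diameter and 50 mm high, standing beside the board's -y side. Origin: centre of its underside.
Mind the look-alikes: they are no part of the job. What is shaped like the bead2 but red is not meant.

How it is judged:
By the outcome, as a careful person would: the job done as asked, in the order asked, and still so for the second after the job is handed in, with the robot touching nothing.
It also fails if it takes over 51 s, if anything falls off the work surface, if the arm or the gripper's body presses on something with over 40 N, if the wrist force passes 120 N, or if a joint passes its speed limit or range.

## Working session

There is one attempt and no reset: what is moved stays moved. The work goes in short steps, Python scripts to look and compute and a tool call to move; the robot and the scene stay as the last step left them, time stands still between calls to the robot, and variables do not carry over. Pictures are saved under pics/ and viewed, at most 10 in all, crops included, and the job is handed in when it is done.

Besides the shell and the picture viewer there is one more tool, called after "Request:" as name(argument=value, ...), one argument or row to a line, values as JSON. apply_moves: Moves the arm, as the interface text tells. Its arguments: {"type":"object","properties":{"deltas":{"type":"array"},"grip_force":{"type":"number"}},"required":["deltas"]}

```bash
mkdir -p pics; ls; python3 - <<'E'
from rig import r
import cv2,numpy as np
for n in("top","side"):
    f=r.grab_frame(n); cv2.imwrite(f"pics/{n}0.png",f["img"]); np.savez(f"{n}0.npz",**f)
    print(n,f["fx"],f["cx"],f["cy"],f["dist"],f["eye"],f["rotation"])
print(r.sense())
E
```

```text
pics
top 447.3681813151864 320.0307411741883 208.4937546735518 [0.0379364 0.        0.        0.        0.       ] [ 452.67621605   35.716511   1092.31027681] [ 0.05710251  0.0338154  -1.54961993]
side 452.52524569264017 316.15478874255336 205.5349688769469 [-0.05883634  0.          0.          0.          0.        ] [ 444.91590308 -593.91346294  606.74866162] [ 0.88133656  0.00897981 -0.12984595]
{'clock': 0.1, 'qpos': array([ 1.32860602e+00,  3.53590208e-01,  1.63406301e+00,  3.46369920e-05,
        1.15521020e+00, -2.38214952e-03]), 'qvel': array([-0.00058133, -0.00044153, -0.00147761, -0.00291587, -0.00234498,
       -0.00042739]), 'joint_efforts': array([ 5.39003631e-04, -6.06358051e+01, -3.42814779e+01,  8.26869973e-05,
        4.08418578e-03,  2.72652113e-05]), 'eef_pos': array([148.38048126, 606.91163782, 404.02815874]), 'tcp_rot': array([-3.14032197e+00, -3.46979481e-05,  2.90177047e+00]), 'contact_force': array([-0.69912607, -0.08942593, -1.22022707]), 'wrist_torque': array([ 0.04816905,  0.03586009, -0.00144189]), 'grasp_force': 0.0, 'opening': 1.0006517370549763}
```

View pics/top0.png

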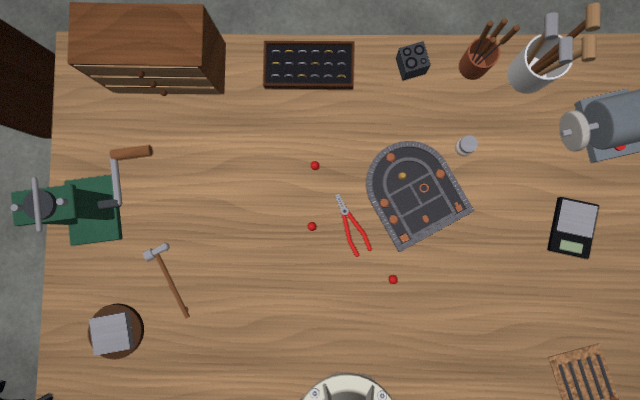

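View pics/side0.png

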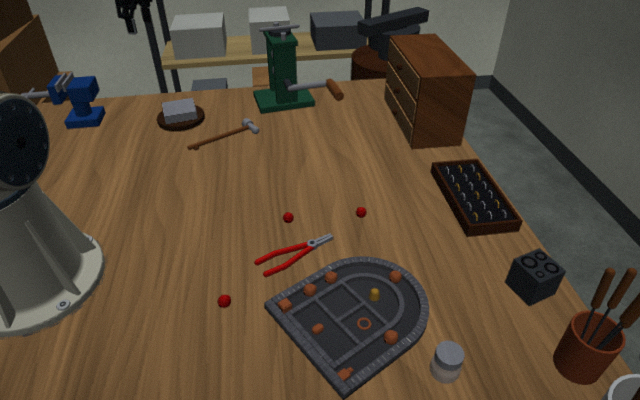

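The top view shows the board at about (415,195), crown up-left, with the +y leg on the left (beads at (384,203) and (394,219), a clasp half at (404,238)). A bead sits near the crown at (391,157) and one on the -y leg at (440,174), with the other clasp half at (459,208). The side view agrees. Next I'll measure these and enlarge both views.

```bash
cat >h.py <<'E'
import numpy as np,cv2
from scipy.spatial.transform import Rotation as R
def ray(f,px):
    K=np.array([[f["fx"],0,f["cx"]],[0,f["fy"],f["cy"]],[0,0,1]],float)
    u=cv2.undistortPoints(np.array(px,float).reshape(-1,1,2),K,f["dist"]).reshape(-1,2)
    rot=np.array(f["rotation"]); M=R.from_euler("xyz",rot).as_matrix() if rot.size==3 else rot
    return np.c_[u[:,0],-u[:,1],-np.ones(len(u))]@M.T
def onplane(f,px,z):
    d=ray(f,px); e=np.array(f["eye"]); return e+d*((z-e[2])/d[:,2])[:,None]
def copper(img,sat=110):
    h=cv2.cvtColor(img,cv2.COLOR_BGR2HSV)
    return cv2.inRange(h,(4,sat,90),(16,255,255))
def blobs(m,mn=8):
    n,_,s,c=cv2.connectedComponentsWithStats(m); return [(c[i],s[i,4],s[i,2:4]) for i in range(1,n) if s[i,4]>=mn]
E
python3 - <<'E'
from h import *
F={n:dict(np.load(n+"0.npz")) for n in("top","side")}
t=F["top"]; img=t["img"]
h=cv2.cvtColor(img,cv2.COLOR_BGR2HSV)
m=cv2.inRange(h,(0,0,20),(180,70,170)); m[:, :340]=0;m[:,490:]=0;m[:130]=0;m[265:]=0
m=cv2.morphologyEx(m,cv2.MORPH_OPEN,np.ones((3,3)))
cs=max(cv2.findContours(m,cv2.RETR_EXTERNAL,cv2.CHAIN_APPROX_NONE)[0],key=cv2.contourArea)
W=onplane(t,cs.reshape(-1,2),15)[:,:2].astype(np.float32)
print(cv2.minAreaRect(W),cv2.boxPoints(cv2.minAreaRect(W)),cv2.boundingRect(cs))
for n in F:
    f=F[n]
    for c,a,s in blobs(copper(f["img"])): 
        if (n=="top" and 350<c[0]<490 and 130<c[1]<260) or (n=="side" and 255<c[0]<440 and c[1]>250):
            print(n,c.round(1),a,s,onplane(f,[c],16)[0].round(1))
a=cv2.resize(t["img"][130:260,350:490],None,fx=4,fy=4,interpolation=cv2.INTER_CUBIC)
cv2.imwrite("pics/tc.png",a)
b=cv2.resize(F["side"]["img"][250:400,255:445],None,fx=4,fy=4,interpolation=cv2.INTER_CUBIC)
cv2.imwrite("pics/sc.png",b)
E
```

```text
((566.4041137695312, -145.42434692382812), (235.45892333984375, 205.53167724609375), 30.08625602722168) [[ 413.0193    -115.522125 ]
 [ 516.053     -293.36288  ]
 [ 719.78894   -175.32657  ]
 [ 616.75525      2.5141907]] (366, 141, 108, 111)
top [390.3 156.9] 65 [9 9] [641.2 -93.5  16. ]
top [440.  173.6] 63 [9 9] [ 602.7 -212.    16. ]
top [423.9 187.7] 33 [9 9] [ 568.  -174.3   16. ]
top [384.  202.5] 62 [9 8] [530.8 -79.8  16. ]
top [457.9 206.8] 43 [ 9 10] [ 523.8 -254.4   16. ]
top [352.8 215.8] 14 [ 9 12] [497.4  -5.7  16. ]
top [354.5 231.9] 75 [23 36] [458.9 -10.4  16. ]
top [393.4 219. ] 63 [9 9] [ 491.7 -102.6   16. ]
top [425.2 218.4] 40 [7 8] [ 494.6 -178.    16. ]
top [366.6 236.8] 32 [15 28] [447.7 -39.5  16. ]
top [403.8 237.6] 61 [11  9] [ 447.8 -127.9   16. ]
side [272.4 256.4] 89024 [632 333] [435.3 -15.   16. ]
side [330.6 275. ] 67 [11  9] [532.7 -73.8  16. ]
side [395.5 274.3] 65 [10  9] [644.4 -87.9  16. ]
side [309.5 287.7] 76 [12  9] [493.2 -96.8  16. ]
side [284.4 302.9] 85 [13 11] [ 448.7 -123.3   16. ]
side [363.3 323. ] 68 [14 11] [ 568.1 -179.4   16. ]
side [317.3 327.3] 59 [10  8] [ 495.7 -177.6   16. ]
side [391.  334.5] 91 [11 11] [ 605.7 -206.3   16. ]
side [344.6 372.9] 104 [15 13] [ 524.1 -259.9   16. ]
```

View pics/tc.png

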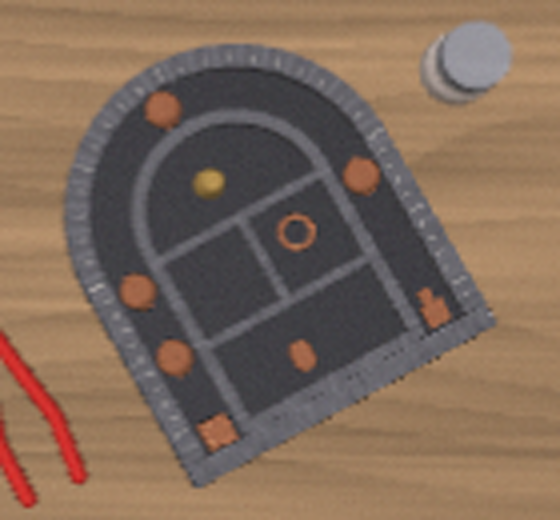

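View pics/sc.png

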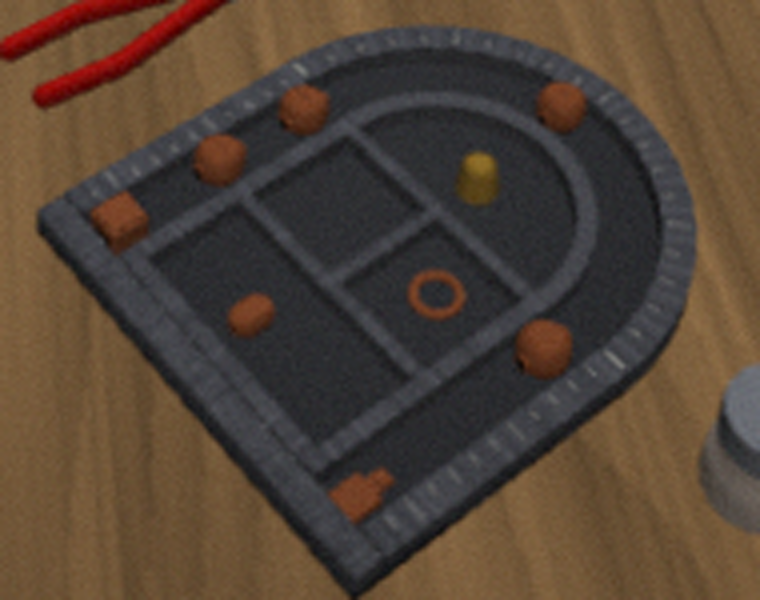

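The crops show the box half (square block) at the +y leg's end, crop (218,432), and the tongue at the -y leg's end, crop (435,308). So the push runs from the -y leg round the crown to the +y leg.

The board origin is about (580,-137) and its x axis lies at 30.1°. In board coordinates the beads are at about b4 (-18,-75), b3 (75,8), b2 (-14,75) and b1 (-59,75), which fits the given sizes. I'll move in with the gripper shut.

Request:
apply_moves(
  deltas=[
    {"claw": 1,"delta_pos": [-3.8,-4.45,0],"yaw": 0},
    {"claw": 1,"delta_pos": [-3.8,-4.45,0],"yaw": 0},
    {"claw": 1,"delta_pos": [-3.8,-4.45,0],"yaw": 0},
    {"claw": 1,"delta_pos": [-3.8,-4.45,0],"yaw": 0},
    {"claw": 1,"delta_pos": [-3.8,-4.45,0],"yaw": 0},
    {"claw": 1,"delta_pos": [-3.8,-4.45,0],"yaw": 0},
    {"claw": 1,"delta_pos": [-3.8,-4.45,0],"yaw": 0},
    {"claw": 1,"delta_pos": [-3.8,-4.45,0],"yaw": 0},
  ],
)

```text
clock: 1.1
eef_pos: [359.6, 187.3, 404.7]
tcp_rot: [3.141, 0.0, 2.902]
contact_force: [1.3, 0.5, -1.3]
opening: 0.002
grasp_force: 0.0
```

Request:
apply_moves(
  deltas=[
    {"claw": 1,"delta_pos": [-3.8,-4.45,0],"yaw": 0},
    {"claw": 1,"delta_pos": [-3.8,-4.45,0],"yaw": 0},
    {"claw": 1,"delta_pos": [-3.8,-4.45,0],"yaw": 0},
    {"claw": 1,"delta_pos": [-3.8,-4.45,0],"yaw": 0},
    {"claw": 1,"delta_pos": [-3.8,-4.45,0],"yaw": 0},
    {"claw": 1,"delta_pos": [-3.8,-4.45,0],"yaw": 0},
    {"claw": 1,"delta_pos": [-3.8,-4.45,0],"yaw": 0},
    {"claw": 1,"delta_pos": [-3.8,-4.45,0],"yaw": 0},
  ],
)

```text
clock: 2.1
eef_pos: [570.4, -230.8, 404.3]
tcp_rot: [3.141, -0.0, 2.901]
contact_force: [0.9, -0.7, 0.2]
opening: 0.005
grasp_force: 0.0
```

Request:
apply_moves(
  deltas=[
    {"claw": 1,"delta_pos": [0,0,1.5],"yaw": 0.18},
    {"claw": 1,"delta_pos": [0,0,1.5],"yaw": 0.18},
    {"claw": 1,"delta_pos": [0,0,1.5],"yaw": 0.18},
    {"claw": 1,"delta_pos": [0,0,1.5],"yaw": 0.18},
    {"claw": 1,"delta_pos": [0,0,1.5],"yaw": 0.18},
    {"claw": 1,"delta_pos": [0,0,1.5],"yaw": 0.18},
    {"claw": 1,"delta_pos": [0,0,1.5],"yaw": 0.18},
    {"claw": 1,"delta_pos": [0,0,1.5],"yaw": 0.18},
  ],
)

```text
clock: 3.1
eef_pos: [569.8, -228.9, 283.8]
tcp_rot: [-3.141, -0.0, 1.456]
contact_force: [1.0, 1.0, 0.8]
opening: -0.001
grasp_force: 0.0
```

Request:
apply_moves(
  deltas=[
    {"claw": 1,"delta_pos": [0,0,0],"yaw": 0.18},
    {"claw": 1,"delta_pos": [0,0,0],"yaw": 0.18},
    {"claw": 1,"delta_pos": [0,0,0],"yaw": 0.18},
    {"claw": 1,"delta_pos": [0,0,0],"yaw": 0.18},
    {"claw": 1,"delta_pos": [0,0,0],"yaw": 0.18},
    {"claw": 1,"delta_pos": [0,0,0],"yaw": 0},
  ],
)

```text
clock: 3.85
eef_pos: [569.8, -228.8, 284.4]
tcp_rot: [-3.141, 0.0, 0.563]
contact_force: [-0.5, 1.6, 0.0]
opening: -0.001
grasp_force: 0.0
```

Request:
apply_moves(
  deltas=[
    {"claw": 1,"delta_pos": [0,0,2],"yaw": 0.038},
    {"claw": 1,"delta_pos": [0,0,2],"yaw": 0},
    {"claw": 1,"delta_pos": [0,0,2],"yaw": 0},
    {"claw": 1,"delta_pos": [0,0,1.5],"yaw": 0},
    {"claw": 1,"delta_pos": [0,0,0],"yaw": 0},
  ],
)

```text
clock: 4.47
eef_pos: [569.4, -228.7, 208.1]
tcp_rot: [-3.139, 0.002, 0.524]
contact_force: [-0.3, -0.9, -0.4]
opening: -0.001
grasp_force: 0.0
```

```bash
python3 - <<'E'
from rig import r
from h import *
s=r.sense(); print(s["eef_pos"],s["tcp_rot"])
A=[]
for n,(y0,y1,x0,x1) in dict(side=(230,400,255,445),top=(130,260,350,490)).items():
    f=r.grab_frame(n); np.savez(n+"1.npz",**f)
    A.append(cv2.resize(f["img"][y0:y1,x0:x1],(400,400*(y1-y0)//(x1-x0)),interpolation=cv2.INTER_CUBIC))
    # expected projection of fingertip
    M=R.from_euler("xyz",f["rotation"]).as_matrix() if np.size(f["rotation"])==3 else f["rotation"]
    p=(np.array([*s["eef_pos"][:2],s["eef_pos"][2]-173])-f["eye"])@M
    print(n,"tip px",f["cx"]+f["fx"]*p[0]/-p[2],f["cy"]-f["fy"]*p[1]/-p[2],"depth",-p[2])
    if n=="side":
        z=f["z_map"]; u=int(f["cx"]+f["fx"]*p[0]/-p[2]);v=int(f["cy"]-f["fy"]*p[1]/-p[2])
        print(z[v-12:v+8,u-10:u+11:2].round(0).astype(int))
h=max(a.shape[0] for a in A)
cv2.imwrite("pics/c1.png",np.hstack([cv2.copyMakeBorder(a,0,h-a.shape[0],0,0,0) for a in A]))
E
```

```text
[ 569.39949379 -228.72486934  208.08756323] [-3.13945933e+00  1.64993157e-03  5.24403054e-01]
side tip px 372.306832449937 343.66217351836656 depth 655.0361408521348
[[707 649 635 628 622 615 611 607 611 609 605]
 [703 648 635 630 626 614 613 609 617 610 605]
 [702 654 636 630 627 618 615 612 615 611 602]
 [702 653 637 632 627 620 617 613 618 602 596]
 [701 652 638 635 628 626 616 622 622 603 599]
 [699 654 639 634 629 630 628 625 623 604 601]
 [698 697 643 638 630 629 629 625 625 605 599]
 [697 696 644 639 631 631 631 625 628 604 600]
 [692 649 646 642 634 635 633 627 629 608 599]
 [692 650 647 639 634 636 633 630 632 633 602]
 [676 651 647 641 636 636 636 632 633 635 606]
 [679 680 648 642 637 639 637 631 634 642 643]
 [678 679 649 645 639 642 638 633 634 640 689]
 [676 676 675 647 640 644 640 633 636 686 688]
 [675 673 677 645 641 644 641 634 643 687 686]
 [676 674 679 685 642 645 643 635 685 685 686]
 [672 677 681 684 645 648 644 683 685 685 685]
 [674 679 681 684 681 684 683 684 683 681 681]
 [676 681 681 681 680 681 681 680 680 680 680]
 [676 681 682 681 680 678 682 680 680 679 679]]
top tip px 448.61882197409307 186.7557777230665 depth 1052.229292243709
```

View pics/c1.png

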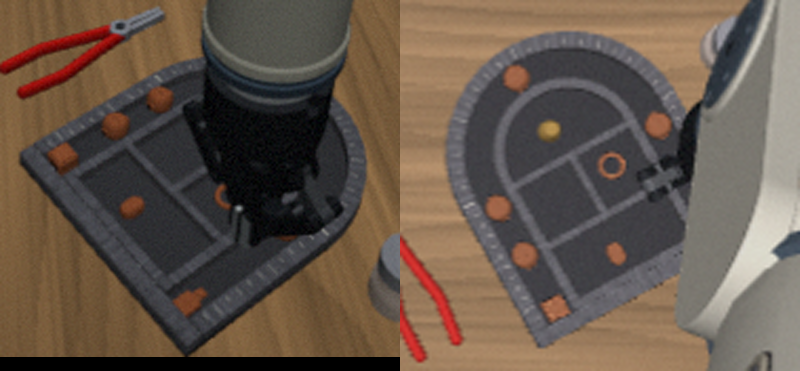

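The side view shows the shut fingertip at about crop (262,240), between bead4 and the tongue, with the tip close to where it was predicted. I'll back-project the depth to check the tip's height and place in the camera frame.

```bash
python3 - <<'E'
from h import *
f=dict(np.load("side1.npz")); v,u=np.mgrid[300:365,340:410]; px=np.c_[u.ravel(),v.ravel()]
P=f["eye"]+ray(f,px)*f["z_map"][v,u].ravel()[:,None]   # ray has unit optical-axis component
d=P[:,:2]-[580.3,-137.4]; c,s=np.cos(.525),np.sin(.525)
B=np.c_[d@[c,s],d@[-s,c],P[:,2]]
for lo,hi in((28,33),(33,38),(38,45),(45,60)):
    b=B[(B[:,2]>lo)&(B[:,2]<hi)&(B[:,1]<-50)&(B[:,1]>-110)]
    print(lo,hi,len(b),np.percentile(b,[3,97],axis=0).round(1).tolist() if len(b) else "")
b=B[abs(B[:,1]+75)<40]; print("lowest of finger", np.histogram(b[:,2],bins=np.arange(0,62,3)))
d=np.array([569.4,-228.7])-[580.3,-137.4]; print("tool board",d@[c,s],d@[-s,c])
E
```

```text
28 33 0 
33 38 3 [[-62.6, -79.5, 35.9], [-60.9, -78.9, 37.2]]
38 45 31 [[-65.2, -85.2, 39.2], [-54.8, -66.2, 44.9]]
45 60 112 [[-65.2, -87.0, 45.1], [-52.0, -59.6, 59.6]]
lowest of finger (array([ 90, 644, 173,  65, 401, 264,   4,   0,   0,   0,   0,   1,   2,
        12,  19,  28,  21,  17,  27,  19]), array([ 0,  3,  6,  9, 12, 15, 18, 21, 24, 27, 30, 33, 36, 39, 42, 45, 48,
       51, 54, 57, 60]))
tool board -55.19277829040778 -73.54085411923013
```

Request:
apply_moves(
  deltas=[
    {"claw": 1,"delta_pos": [0,0,0.6],"yaw": 0},
    {"claw": 1,"delta_pos": [0,0,0.6],"yaw": 0},
    {"claw": 1,"delta_pos": [0,0,0.4],"yaw": 0},
    {"claw": 1,"delta_pos": [0,0,0],"yaw": 0},
  ],
)

```text
clock: 5.08
eef_pos: [569.8, -228.9, 193.3]
tcp_rot: [-3.141, 0.0, 0.524]
contact_force: [0.1, 0.5, -0.1]
opening: 0.001
grasp_force: 0.0
```

Request:
apply_moves(
  deltas=[
    {"claw": 1,"delta_pos": [0.4,0,0],"yaw": 0},
    {"claw": 1,"delta_pos": [0.4,0,0],"yaw": 0},
    {"claw": 1,"delta_pos": [0.4,0,0],"yaw": 0},
    {"claw": 1,"delta_pos": [0.4,0,0],"yaw": 0},
    {"claw": 1,"delta_pos": [0.4,0,0],"yaw": 0},
    {"claw": 1,"delta_pos": [0.4,0,0],"yaw": 0},
    {"claw": 1,"delta_pos": [0.2,0,0],"yaw": 0},
    {"claw": 1,"delta_pos": [0,0,0],"yaw": 0},
  ],
)

```text
clock: 6.08
eef_pos: [592.6, -215.8, 193.7]
tcp_rot: [3.142, 0.0, 0.524]
contact_force: [-1.0, -0.6, 0.0]
opening: 0.001
grasp_force: 0.0
```

```bash
cat >look.py <<'E'
from rig import r
from h import *
c,s=np.cos(.525),np.sin(.525)
def bd(p,o=(580.3,-137.4)): d=np.asarray(p)[...,:2]-o; return np.stack([d@[c,s],d@[-s,c]],-1)
S=r.sense(); print(S["clock"],S["eef_pos"].round(1),"yaw",S["tcp_rot"][2].round(3),"F",S["contact_force"].round(1),"tool",bd(S["eef_pos"]).round(1))
for n in("top","side"):
    f=r.grab_frame(n); np.savez(n+"L.npz",**f)
    for q,a,sz in blobs(copper(f["img"])):
        w=bd(onplane(f,[q],16)[0])
        if abs(w[1])<95 and -130<w[0]<95 and np.hypot(*w)>60: print(n,q.round(1),a,sz,w.round(1))
E
python3 look.py
```

```text
6.075 [ 592.6 -215.8  193.7] yaw 0.524 F [-1.  -0.6  0. ] tool [-28.7 -74. ]
top [390.4 157. ] 64 [9 9] [74.6  7.4]
top [436.7 169.7] 45 [6 9] [ -6.2 -73.6]
top [383.9 202.4] 62 [9 9] [-13.7  74.7]
top [393.2 219. ] 64 [9 9] [-58.9  74.9]
top [425.2 218.3] 39 [7 8] [-94.2   7.9]
top [403.9 237.5] 61 [11 10] [-109.9   74.4]
side [330.6 275.2] 72 [11 10] [-9.5 78.6]
side [309.6 287.8] 78 [11 10] [-55.   78.4]
side [284.5 303.1] 89 [14 11] [-106.8   77.8]
side [317.3 327.5] 62 [10  9] [-93.6   7.4]
side [344.6 373. ] 109 [16 13] [-110.2  -77.9]
```

Request:
apply_moves(
  deltas=[
    {"claw": 1,"delta_pos": [0.3,0,0.15],"yaw": 0},
    {"claw": 1,"delta_pos": [0.4,0,0],"yaw": 0},
    {"claw": 1,"delta_pos": [0.606,0.152,0],"yaw": -0.08},
    {"claw": 1,"delta_pos": [0.606,0.152,0],"yaw": -0.08},
    {"claw": 1,"delta_pos": [0.606,0.152,0],"yaw": -0.08},
    {"claw": 1,"delta_pos": [0.606,0.152,0],"yaw": -0.08},
    {"claw": 1,"delta_pos": [0.606,0.152,0],"yaw": -0.08},
    {"claw": 1,"delta_pos": [0.606,0.152,0],"yaw": -0.08},
  ],
)

```text
clock: 7.18
eef_pos: [631.9, -195.1, 192.2]
tcp_rot: [3.142, -0.0, 1.006]
contact_force: [0.1, 0.3, 0.4]
opening: 0.0
grasp_force: 0.0
```

Request:
apply_moves(
  deltas=[
    {"claw": 1,"delta_pos": [0.606,0.152,0],"yaw": -0.08},
    {"claw": 1,"delta_pos": [0.606,0.152,0],"yaw": -0.08},
    {"claw": 1,"delta_pos": [0.606,0.152,0],"yaw": -0.08},
    {"claw": 1,"delta_pos": [0.606,0.152,0],"yaw": -0.08},
    {"claw": 1,"delta_pos": [0.606,0.152,0],"yaw": -0.08},
    {"claw": 1,"delta_pos": [0.606,0.152,0],"yaw": -0.08},
  ],
)

```text
clock: 7.92
eef_pos: [653.1, -164.6, 192.1]
tcp_rot: [3.142, -0.0, 1.486]
contact_force: [0.3, 1.0, -0.1]
opening: 0.001
grasp_force: 0.0
```

```bash
python3 look.py; python3 - <<'E'
from h import *
A=[]
for n,(y0,y1,x0,x1) in dict(side=(230,400,255,445),top=(130,260,350,490)).items():
    f=np.load(n+"L.npz"); A.append(cv2.resize(f["img"][y0:y1,x0:x1],(400,360),interpolation=cv2.INTER_CUBIC))
cv2.imwrite("pics/c2.png",np.hstack(A))
E
```

```text
7.925 [ 653.1 -164.6  192.1] yaw 1.486 F [ 0.3  1.  -0.1] tool [ 49.4 -60.1]
top [410.3 150.5] 31 [5 8] [ 65.  -41.8]
top [390.2 156.8] 64 [9 9] [75.1  7.6]
top [384.  202.5] 62 [9 8] [-14.   74.6]
top [393.2 219. ] 64 [9 9] [-58.9  74.9]
top [404.  237.5] 58 [ 9 10] [-109.8   74.2]
side [330.6 275.3] 75 [11 10] [-9.7 78.5]
side [399.  273.5] 10 [3 4] [86.4  8.3]
side [309.6 287.6] 75 [11  9] [-54.8  78.8]
side [284.4 303.1] 89 [14 11] [-107.   78.]
side [317.2 327.3] 61 [10  9] [-93.4   7.6]
side [344.8 372.9] 105 [15 13] [-109.9  -77.9]
```

View pics/c2.png

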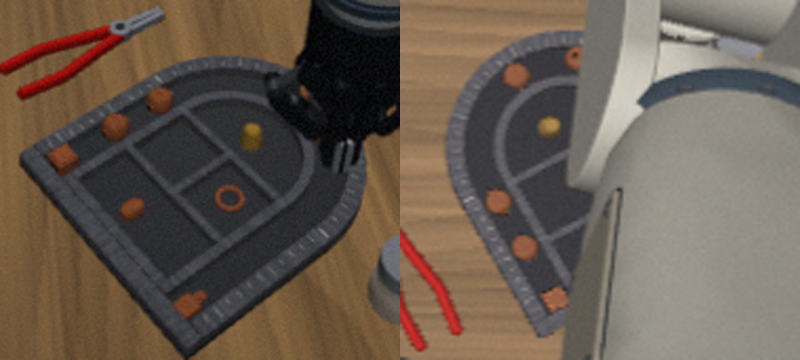

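Top view: bead4 sits at crop (575,57) just ahead of the tool on the bend, and the others are untouched. I'll carry on round the bend.

Request:
apply_moves(
  deltas=[
    {"claw": 1,"delta_pos": [0.606,0.152,0],"yaw": -0.08},
    {"claw": 1,"delta_pos": [0.606,0.152,0],"yaw": -0.08},
    {"claw": 1,"delta_pos": [0.606,0.152,0],"yaw": -0.08},
    {"claw": 1,"delta_pos": [0.606,0.152,0],"yaw": -0.08},
    {"claw": 1,"delta_pos": [0.606,0.152,0],"yaw": -0.08},
    {"claw": 1,"delta_pos": [0.606,0.152,0],"yaw": -0.08},
    {"claw": 1,"delta_pos": [0.606,0.152,0],"yaw": -0.08},
    {"claw": 1,"delta_pos": [0.606,0.152,0],"yaw": -0.08},
  ],
)

```text
clock: 9.02
eef_pos: [655.4, -115.8, 192.2]
tcp_rot: [-3.142, 0.0, 2.124]
contact_force: [-0.4, 0.4, 0.8]
opening: 0.001
grasp_force: 0.1
```

```bash
python3 look.py
```

```text
9.025 [ 655.4 -115.8  192.2] yaw 2.124 F [-0.4  0.4  0.8] tool [ 75.8 -19. ]
top [382.7 159.9] 17 [4 7] [77.4 26.9]
top [383.4 203. ] 46 [8 7] [-14.2  76.4]
side [386.8 269.9] 40 [9 9] [75.5 27.5]
side [330.5 275.3] 75 [11 10] [-9.8 78.5]
side [396.2 276.5] 23 [7 7] [77.6  6.4]
side [309.7 287.7] 76 [11 10] [-54.8  78.6]
side [284.5 303.1] 89 [13 11] [-106.8   77.8]
side [317.5 327.4] 62 [10  8] [-93.2   7.3]
side [344.7 372.9] 109 [15 13] [-110.   -77.9]
```

Request:
apply_moves(
  deltas=[
    {"claw": 1,"delta_pos": [0.606,0.152,0],"yaw": -0.08},
    {"claw": 1,"delta_pos": [0.606,0.152,0],"yaw": -0.08},
    {"claw": 1,"delta_pos": [0.606,0.152,0],"yaw": -0.08},
    {"claw": 1,"delta_pos": [0.606,0.152,0],"yaw": -0.08},
    {"claw": 1,"delta_pos": [0.606,0.152,0],"yaw": -0.08},
    {"claw": 1,"delta_pos": [0.606,0.152,0],"yaw": -0.08},
    {"claw": 1,"delta_pos": [0.606,0.152,0],"yaw": -0.08},
    {"claw": 1,"delta_pos": [0.606,0.152,0],"yaw": -0.08},
  ],
)

```text
clock: 10.12
eef_pos: [628.2, -75.1, 192.2]
tcp_rot: [-3.142, 0.0, 2.763]
contact_force: [0.1, -0.6, 0.3]
opening: -0.002
grasp_force: 0.1
```

```bash
python3 look.py
```

```text
10.125 [628.2 -75.1 192.2] yaw 2.763 F [ 0.1 -0.6  0.3] tool [72.7 29.9]
side [360.7 263.8] 67 [10  9] [49.5 66.6]
side [373.2 264.8] 62 [10  9] [65.1 51.1]
side [330.5 275.4] 77 [11 10] [-9.9 78.4]
side [309.4 287.9] 81 [12 10] [-55.5  78.5]
side [284.5 303.1] 89 [13 11] [-106.8   77.8]
side [317.2 327.5] 62 [11  8] [-93.6   7.5]
side [344.6 372.9] 109 [16 13] [-110.1  -77.8]
```

Request:
apply_moves(
  deltas=[
    {"claw": 1,"delta_pos": [0.606,0.152,0],"yaw": -0.08},
    {"claw": 1,"delta_pos": [0.606,0.152,0],"yaw": -0.08},
    {"claw": 1,"delta_pos": [0.606,0.152,0],"yaw": -0.08},
    {"claw": 1,"delta_pos": [0.606,0.152,0],"yaw": -0.08},
    {"claw": 1,"delta_pos": [0.606,0.152,0],"yaw": -0.08},
    {"claw": 1,"delta_pos": [0.606,0.152,0],"yaw": -0.08},
    {"claw": 1,"delta_pos": [0.606,0.152,0],"yaw": -0.08},
    {"claw": 1,"delta_pos": [0.606,0.152,0],"yaw": -0.08},
  ],
)

```text
clock: 11.22
eef_pos: [582.1, -58.7, 192.3]
tcp_rot: [-3.141, 0.0, -2.881]
contact_force: [0.1, 0.2, 0.5]
opening: 0.001
grasp_force: 0.1
```

```bash
python3 look.py
```

```text
11.225 [582.1 -58.7 192.3] yaw -2.881 F [0.1 0.2 0.5] tool [41.  67.2]
top [457.8 206.7] 42 [ 8 10] [-107.3  -72.8]
side [346.6 266.6] 68 [10  9] [25.5 76.9]
side [335.8 271.1] 75 [11 10] [ 3.6 80.4]
side [326.9 278.2] 77 [11 10] [-18.9  77.2]
side [309.5 288. ] 82 [12 10] [-55.5  78.3]
side [284.5 303.1] 92 [14 11] [-106.8   77.7]
side [317.3 327.5] 64 [11  9] [-93.5   7.3]
side [344.7 372.9] 111 [16 13] [-110.   -77.9]
```

Request:
apply_moves(
  deltas=[
    {"claw": 1,"delta_pos": [0.606,0.152,0],"yaw": -0.08},
    {"claw": 1,"delta_pos": [0.606,0.152,0],"yaw": -0.08},
    {"claw": 1,"delta_pos": [0.606,0.152,0],"yaw": -0.08},
    {"claw": 1,"delta_pos": [0.19,0.045,0],"yaw": -0.024},
    {"claw": 1,"delta_pos": [0.5,0,0],"yaw": 0},
    {"claw": 1,"delta_pos": [0.4,0,0],"yaw": 0},
    {"claw": 1,"delta_pos": [0.3,0,0],"yaw": 0},
    {"claw": 1,"delta_pos": [0.2,0,0],"yaw": 0},
  ],
)

```text
clock: 12.32
eef_pos: [549.2, -67.9, 192.2]
tcp_rot: [-3.142, 0.0, -2.616]
contact_force: [0.5, 1.7, -0.4]
opening: 0.001
grasp_force: 0.1
```

```bash
python3 look.py
```

```text
12.325 [549.2 -67.9 192.2] yaw -2.616 F [ 0.5  1.7 -0.4] tool [ 7.9 75.8]
top [457.9 206.7] 41 [ 7 10] [-107.4  -73.1]
top [387.3 208.6] 34 [10  4] [-30.6  75.1]
side [330.5 274.2] 71 [11 10] [-8.2 80.5]
side [316.2 284. ] 160 [20 18] [-41.4  78.2]
side [300.  292.9] 82 [11 11] [-74.3  79.5]
side [284.4 303.2] 92 [14 11] [-107.    77.7]
side [317.3 327.6] 67 [11  9] [-93.6   7.3]
side [344.6 373. ] 112 [16 13] [-110.2  -77.9]
```

Request:
apply_moves(
  deltas=[
    {"claw": 1,"delta_pos": [0.2,0,0],"yaw": 0},
    {"claw": 1,"delta_pos": [0.2,0,0],"yaw": 0},
    {"claw": 1,"delta_pos": [0.15,0,0],"yaw": 0},
    {"claw": 1,"delta_pos": [0.15,0,0],"yaw": 0},
    {"claw": 1,"delta_pos": [0.1,0,0],"yaw": 0},
    {"claw": 1,"delta_pos": [0,0,0],"yaw": 0},
  ],
)

```text
clock: 13.18
eef_pos: [542.4, -71.8, 192.2]
tcp_rot: [3.142, -0.0, -2.615]
contact_force: [1.3, 0.0, 0.6]
opening: 0.001
grasp_force: 0.0
```

```bash
python3 look.py;  python3 - <<'E'
from h import *
A=[]
for n,(y0,y1,x0,x1) in dict(side=(250,325,265,345),top=(180,255,370,450)).items():
    f=np.load(n+"L.npz"); A.append(cv2.resize(f["img"][y0:y1,x0:x1],(400,375),interpolation=cv2.INTER_CUBIC))
cv2.imwrite("pics/c3.png",np.hstack(A))
E
```

```text
13.175 [542.4 -71.8 192.2] yaw -2.615 F [1.3 0.  0.6] tool [ 0.  75.8]
top [458.9 207.1] 27 [5 9] [-109.3  -74.6]
top [388.9 212.4] 38 [9 5] [-40.2  76.1]
side [327.3 276.3] 77 [11 10] [-15.6  80.1]
side [312.5 286.6] 168 [20 19] [-49.7  77.6]
side [296.3 294.7] 83 [11 11] [-81.5  80.1]
side [284.5 303.1] 92 [14 11] [-106.9   77.8]
side [317.3 327.6] 67 [11  9] [-93.6   7.2]
side [344.6 373. ] 111 [16 13] [-110.1  -77.9]
```

View pics/c3.png

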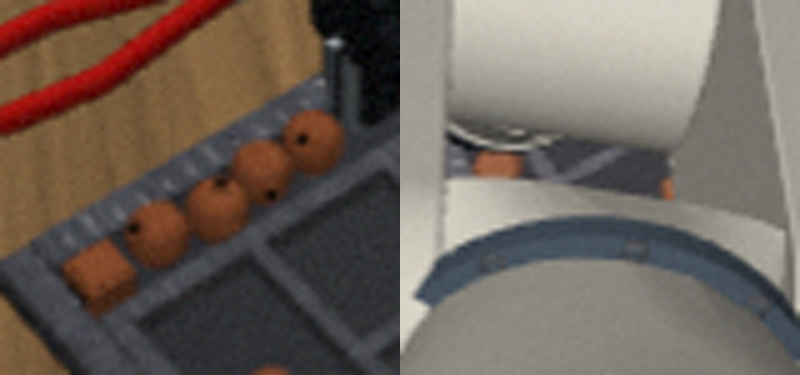

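The side crop shows the four beads touching in a row, from (157,235) to (313,140). A small gap to the box at (100,275) remains, so I'll go in small steps.

Request:
apply_moves(
  deltas=[
    {"claw": 1,"delta_pos": [0.1,0,0],"yaw": 0},
    {"claw": 1,"delta_pos": [0.1,0,0],"yaw": 0},
    {"claw": 1,"delta_pos": [0.05,0,0],"yaw": 0},
    {"claw": 1,"delta_pos": [0,0,0],"yaw": 0},
  ],
)

```text
clock: 13.78
eef_pos: [540.2, -73.1, 192.2]
tcp_rot: [3.142, -0.0, -2.615]
contact_force: [0.2, -0.2, -0.0]
opening: -0.001
grasp_force: 0.0
```

```bash
python3 look.py|grep -v top
```

```text
13.775 [540.2 -73.1 192.2] yaw -2.615 F [ 0.2 -0.2 -0. ] tool [-2.4 75.8]
side [326.2 276.8] 71 [11 10] [-17.8  80.4]
side [311.6 287. ] 167 [20 18] [-51.3  77.8]
side [295.1 295.4] 83 [11 11] [-83.8  80.2]
side [284.5 303.2] 93 [14 11] [-106.9   77.7]
side [317.2 327.6] 67 [11  9] [-93.8   7.4]
side [344.6 372.8] 115 [16 13] [-110.   -77.7]
```

Request:
apply_moves(
  deltas=[
    {"claw": 1,"delta_pos": [0.05,0,0],"yaw": 0},
    {"claw": 1,"delta_pos": [0.05,0,0],"yaw": 0},
    {"claw": 1,"delta_pos": [0.05,0,0],"yaw": 0},
    {"claw": 1,"delta_pos": [0,0,0],"yaw": 0},
  ],
)

```text
clock: 14.38
eef_pos: [538.9, -73.8, 192.2]
tcp_rot: [3.142, -0.0, -2.615]
contact_force: [0.2, -0.3, 0.4]
opening: 0.003
grasp_force: 0.0
```

```bash
python3 look.py|grep -v top;  python3 - <<'E'
from h import *
f=np.load("sideL.npz"); cv2.imwrite("pics/c4.png",cv2.resize(f["img"][262:317,270:340],None,fx=10,fy=10,interpolation=cv2.INTER_CUBIC))
E
```

```text
14.375 [538.9 -73.8 192.2] yaw -2.615 F [ 0.2 -0.3  0.4] tool [-3.9 75.8]
side [325.6 277.1] 70 [11 10] [-19.   80.6]
side [315.1 283.3] 81 [11 11] [-41.9  80.5]
side [306.3 291.5] 78 [11 11] [-64.2  75.4]
side [294.1 295.9] 86 [11 11] [-85.7  80.3]
side [284.5 303.1] 92 [14 11] [-106.9   77.8]
side [317.3 327.5] 66 [11  9] [-93.6   7.4]
side [344.5 373. ] 111 [16 13] [-110.3  -77.9]
```

View pics/c4.png

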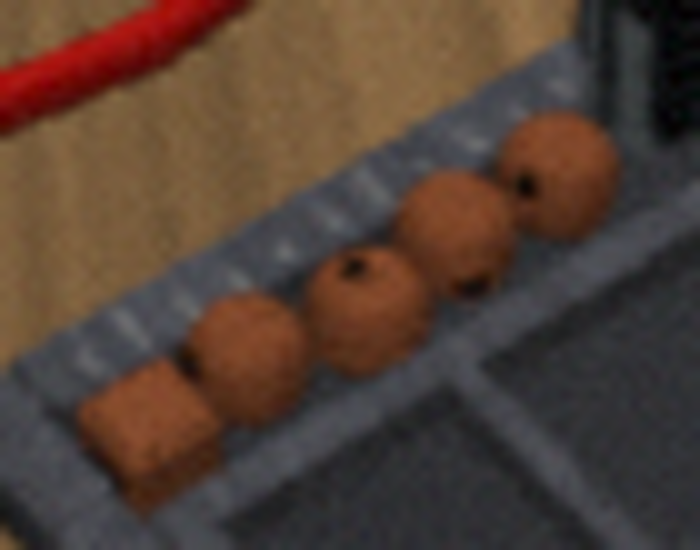

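The crop shows b1 (248,355) almost touching the box (150,430), with the beads in slight zigzag contact. I'll creep in until either b1 stalls or the box stirs.

Request:
apply_moves(
  deltas=[
    {"claw": 1,"delta_pos": [0.05,0,0],"yaw": 0},
    {"claw": 1,"delta_pos": [0.02,0,0],"yaw": 0},
    {"claw": 1,"delta_pos": [0,0,0],"yaw": 0},
  ],
)

```text
clock: 14.85
eef_pos: [538.3, -74.1, 192.2]
tcp_rot: [-3.142, 0.0, -2.615]
contact_force: [-0.8, 1.1, -0.2]
opening: 0.002
grasp_force: 0.1
```

```bash
cat >fine.py <<'E'
from rig import r
from h import *
from look import bd
L={}
for k in range(5):
    f=r.grab_frame("side")
    for q,a,sz in blobs(copper(f["img"])):
        w=bd(onplane(f,[q],16)[0])
        if 70<w[1]<90 and w[0]<0: L.setdefault(int(w[0]//-11),[]).append(w)
for k in sorted(L): print(k,len(L[k]),np.mean(L[k],0).round(2))
E
python3 fine.py
```

```text
14.85 [538.3 -74.1 192.2] yaw -2.615 F [-0.8  1.1 -0.2] tool [-4.6 75.8]
top [459.7 207.4] 16 [4 6] [-110.9  -75.9]
top [390.  214.7] 46 [10  6] [-46.4  76.4]
top [423.7 218.5] 15 [4 6] [-93.   11.1]
side [325.3 277.3] 73 [11 11] [-19.8  80.4]
side [314.9 283.6] 82 [11 11] [-42.5  80.4]
side [306.2 291.7] 87 [11 11] [-64.7  75.1]
side [294. 296.] 84 [11 10] [-85.9  80.3]
side [284.6 303.1] 93 [14 11] [-106.7   77.7]
side [317.3 327.5] 65 [11  9] [-93.5   7.4]
side [344.6 372.9] 114 [16 13] [-110.2  -77.8]
1 5 [-19.76  80.47]
3 3 [-42.53  80.06]
4 2 [-53.86  77.64]
5 3 [-64.45  75.32]
7 5 [-86.08  80.34]
9 5 [-106.79   77.66]
```

Request:
apply_moves(
  deltas=[
    {"claw": 1,"delta_pos": [0.05,0,0],"yaw": 0},
    {"claw": 1,"delta_pos": [0.03,0,0],"yaw": 0},
    {"claw": 1,"delta_pos": [0,0,0],"yaw": 0},
  ],
)

```text
clock: 15.58
eef_pos: [537.7, -74.5, 192.2]
tcp_rot: [-3.142, 0.0, -2.615]
contact_force: [0.1, 0.2, -0.3]
opening: -0.001
grasp_force: 0.3
```

```bash
python3 fine.py | grep -v [a-z]
```

```text
1 5 [-20.42  80.12]
4 5 [-54.16  77.49]
7 5 [-86.33  80.34]
9 5 [-106.83   77.6 ]
```

Request:
apply_moves(
  deltas=[
    {"claw": 1,"delta_pos": [0.05,0,0],"yaw": 0},
    {"claw": 1,"delta_pos": [0.02,0,0],"yaw": 0},
    {"claw": 1,"delta_pos": [0,0,0],"yaw": 0},
  ],
)

```text
clock: 16.3
eef_pos: [537.1, -74.9, 192.2]
tcp_rot: [-3.142, 0.0, -2.615]
contact_force: [-0.4, 0.2, 0.8]
opening: -0.002
grasp_force: 0.4
```

```bash
python3 fine.py | grep -v [a-z]; python3 - <<'E'
from h import *
f=np.load("sideL.npz"); cv2.imwrite("pics/c5.png",cv2.resize(f["img"][262:317,270:340],None,fx=10,fy=10,interpolation=cv2.INTER_CUBIC))
E
```

```text
1 5 [-21.32  80.19]
4 5 [-54.44  77.72]
7 2 [-86.97  80.54]
8 3 [-97.71  78.89]
9 2 [-107.46   77.48]
```

View pics/c5.png

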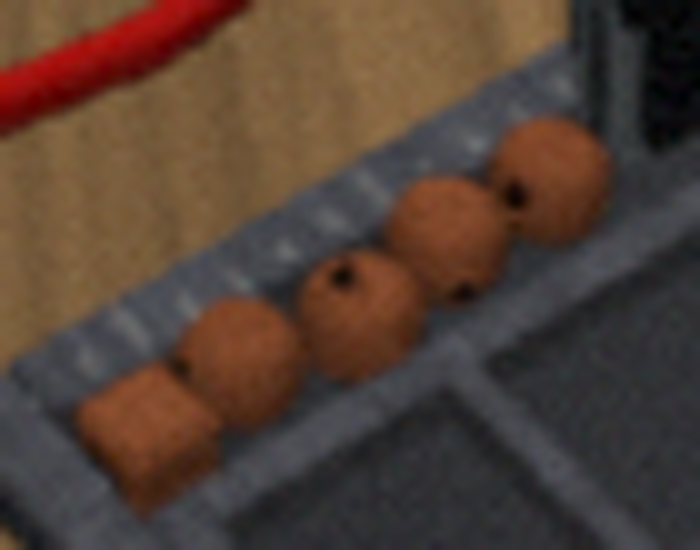

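b1 and the box now read as merged, so the train is against the box. In the crop the row is continuous and the box corner, about (80,420), is unmoved. I'll back off, lift clear and check from above.

Request:
apply_moves(
  deltas=[
    {"claw": 1,"delta_pos": [-0.2,0,0],"yaw": 0},
    {"claw": 1,"delta_pos": [-0.5,0,0],"yaw": 0},
    {"claw": 1,"delta_pos": [-0.8,0,0],"yaw": 0},
    {"claw": 1,"delta_pos": [0,0,-1],"yaw": 0},
    {"claw": 1,"delta_pos": [0,0,-3],"yaw": 0},
    {"claw": 1,"delta_pos": [0,0,-4],"yaw": 0},
    {"claw": 1,"delta_pos": [0,0,-4],"yaw": 0},
    {"claw": 1,"delta_pos": [0,3,0],"yaw": 0},
  ],
)

```text
clock: 17.65
eef_pos: [536.7, -42.1, 316.2]
tcp_rot: [-3.137, 0.006, -2.617]
contact_force: [0.4, 0.8, -0.9]
opening: -0.002
grasp_force: 0.0
```

Request:
apply_moves(
  deltas=[
    {"claw": 1,"delta_pos": [0,5,0],"yaw": 0},
    {"claw": 1,"delta_pos": [0,5,0],"yaw": 0},
    {"claw": 1,"delta_pos": [0,5,0],"yaw": 0},
    {"claw": 1,"delta_pos": [0,5,0],"yaw": 0},
    {"claw": 1,"delta_pos": [0,5,0],"yaw": 0},
    {"claw": 1,"delta_pos": [0,5,0],"yaw": 0},
    {"claw": 1,"delta_pos": [0,0,0],"yaw": 0},
  ],
)

```text
clock: 18.52
eef_pos: [382.8, 220.1, 312.8]
tcp_rot: [3.141, 0.001, -2.611]
contact_force: [0.1, -0.9, 0.2]
opening: 0.003
grasp_force: 0.0
```

```bash
python3 look.py; python3 - <<'E'
from h import *
A=[]
for n,(y0,y1,x0,x1) in dict(side=(262,317,270,340),top=(190,245,370,440)).items():
    f=np.load(n+"L.npz"); A.append(cv2.resize(f["img"][y0:y1,x0:x1],(400,314),interpolation=cv2.INTER_CUBIC))
cv2.imwrite("pics/c6.png",np.hstack(A))
E
```

```text
18.525 [382.8 220.1 312.8] yaw -2.611 F [ 0.1 -0.9  0.2] tool [  8.3 408.4]
top [394.9 222.4] 316 [27 40] [-68.2  75.3]
top [457.8 206.7] 42 [ 8 10] [-107.3  -72.8]
top [425.3 218.4] 39 [7 8] [-94.6   7.7]
side [324.8 277.5] 65 [10  9] [-20.7  80.7]
side [314.5 284.1] 79 [11 10] [-43.6  79.9]
side [305.8 291.4] 70 [11 10] [-64.8  76.1]
side [293.5 296.2] 82 [11 10] [-86.9  80.4]
side [284.2 303.2] 91 [14 11] [-107.4   77.8]
side [317.3 327.4] 61 [10  8] [-93.4   7.4]
side [344.6 372.9] 110 [16 13] [-110.1  -77.8]
```

View pics/c6.png

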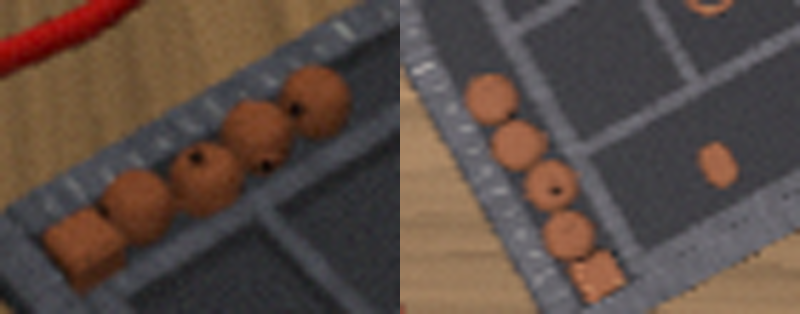

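Both views show the four beads and the box in one unbroken row (top crop (490,98) to (598,278)). b4 to box spans 86.7 mm against an ideal 86, and the tongue and everything else are unmoved. I'm handing it in.

```bash
python3 -c "
from rig import r
print(r.sign_off())"
```

```text
the job is handed in; nothing more can be done
None
```

The job is handed in: all four beads sit in one closed row against the box half of the clasp, which shifted about half a millimetre. I saw no movement in the tongue half or the barrel bead, and it took about 19 s of the 51 s allowed.

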